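# Set the pinning cradle to length and hold the shod rail level over it

### The arm

A 7-joint arm with a two-finger parallel gripper is mounted at the origin on the work surface. World frame = base frame: x ahead of the robot, y to its left, z up, the work surface at z = 0. Lengths are in m, angles in rad, forces in N, time in s.
With the tool pointing down it reaches from about 0.425 to 0.925 m from the base axis. Payload 6.8 kg.
Tool frame: the origin (TCP) lies at the very end of the fingers, on their centre line; the grasp point (between the pads) lies 19 mm behind it (robot.tcp_to_grasp is the distance from the TCP to the grasp point, in m); z points along the fingers, y is the direction in which the jaws open and shut (so a half turn about z gives the same grasp; the last joint's range is limited). The gripper opens to 88 mm and grips with 3 to 60 N. Pads are 20 mm wide; open, the fingers measure 115 mm over their backs; the gripper's body (75 mm by 178 mm) begins 61 mm behind the grasp point.
Start: joints at [-1.298, 0.477, 0.022, 1.555, -0.011, 1.109, -0.083], TCP at [0.251, 0.627, 0.223] pointing down, gripper open.
Joint ranges: [-2.96, 2.96], [-0.34, 2.1], [-1.41, 1.46], [0.24, 2.44], [-1.37, 4.51], [0.17, 1.92], [-2.96, 2.96]. Speed limits (rad/s): [2.39, 2.39, 3.14, 3.14, 3.14, 3.14, 3.14].

### API

Orientations are given as a unit quaternion [x, y, z, w].
In Python, from cell import robot, hand, readout, vision gives the robot as it stands. The module is installed in compiled form; this text tells all that it offers. Calls block until the motion is done:
- robot.move_pose(position, orientation): joint-space move of the TCP to a pose.
- robot.move_l(position, velocity=0.15, rot=None): straight line of the TCP; rot=None keeps the orientation; velocity is the mean speed in m/s.
- robot.movej(angles): joint-space move.
- hand.release() and hand.grab(grip_force=None): open the fingers fully, or close them until they stop; grip_force is the grip in N (None keeps the last).
- robot.pause(seconds).
- robot.solve_ik(position, orientation): joint angles nearest the present ones, or None.
- readout.read_state(): the state.
- vision.grab_frame(name): name is "scene" or "top" or "wrist"; returns the picture (420x560x3 uint8, red, green, blue); there is no depth.
- vision.get_calibration(name): a dict with "mtx" (3x3 intrinsics, pixels), "T" (4x4, takes a point from camera to world coordinates). Camera axes: x right, y up, looking along -z (the intrinsics and any distortion apply to the point x, -y, -z); pixel columns grow to the right and rows downward; lengths in m; the calibration is good to about 2 mm. A picture is of the moment at which its call begins: read the wrist's pose just before it. get_calibration takes no time and is no camera call; for the wrist camera it gives the pose at the moment of the call.
A pose or a line that the arm cannot do raises robot.MotionError and nothing moves.
- robot.finish_job(): hands the job in, once; it reports no verdict.
The state is a dict: "t": time; "joint_pos": joint angles; "qvel": joint speeds; "joint_efforts": joint torques, N m; "tcp_pos": TCP position; "eef_rot": TCP orientation; "ft_force": force on the tool from outside, world axes, zero at the start; "torque": the same for the moment, N m; "finger_gap": finger opening in m.
Only numpy, scipy, OpenCV 4.12 (cv2) and the standard library are available. Lean on these libraries where they do the work, as an engineer would, in place of code of your own. Each camera call takes 0.05 s, during which the arm holds its last target.

### The job

Wind the cradle's handwheel clockwise until the sliding saddle is fully home against its stop, and leave it there. Then pick up the beech rail that has the iron shoe, gripping it at its balance point, and hold it level and straight over the cradle, shoe above the wide fixed saddle and bare end above the sliding one, about 5 cm above where it would rest. Finish while still holding it there, clear of the cradle, and leave the other things on the bench where they are.

Things in the scene. Friction and masses are not known exactly. Their poses are not given: they have to be found in the camera images.
- fixture: grey cradle fixed to the bench, bed 420 mm long (x -235 to +185 mm), 100 mm wide, 22 mm thick; origin on the bench on its middle line, x along the bed towards the wide fixed saddle, z up. Gear housing with the handwheel on top at the -x end (x -195 mm); stop block 80 mm wide, top 52 mm above the bench, its face at x -75 mm. The tallest part is the handle on the wheel, top 130 mm above the bench
- saddle_wide (a point): middle of the resting floor of the wide fixed saddle, which takes the shoe: 55 mm above the bench, 60 mm gap between cheeks that rise 18 mm above the floor; at x +160 mm in the fixture's frame
- saddle_narrow (a point): middle of the resting floor of the sliding saddle, which takes the bare end: 55 mm above the bench, 36 mm gap between cheeks that rise 17 mm above the floor; 215 mm from saddle_wide along the fixture's -x when against the stop
- carriage (a joint): travel of the sliding saddle towards the handwheel and the stop, m: 0.040 when it touches the stop, less before; 20 mm per turn of the wheel; it stays where it is left
- handwheel (a joint): turn of the handwheel, rad, growing clockwise seen from above; 12.57 when the sliding saddle touches the stop (hard end of travel), carriage = 0.040 x handwheel / 12.57. Turns lightly (about 2 N at the handle) and stays where it is left
- wheel_axis (a point): centre of the handwheel's top face, 84 mm above the bench; dark steel disc 110 mm across, axis upright, with a hub nut 14 mm tall at its middle
- handle (a point): grip point of the upright black handle on the wheel, 28 mm above the disc's top and 44 mm from its axis; a post 20 mm across whose top is 18 mm above this point; it spins freely on its pin, so it can be held with a fixed gripper direction while going round
- rail: beech bar 280 x 28 (y) x 34 mm (z) lying flat with a dark cast iron shoe capping its +x end (shoe x +105 to +153 mm, 46 mm wide, 44 mm tall, bolt boss on top to 54 mm); origin under the middle of the bar, x along it towards the shoe, z up; 0.3 to 0.5 kg
- rail_balance (a point): balance point of the rail: 62 mm from the bar's middle towards the shoe (x +62 mm), on the middle line, 22 mm above the underside; the shoe begins 42 mm beyond it. Axes as rail
- rail_shoe (a point): point on the underside below the shoe's bolt boss, x +125 mm in the rail's frame; belongs above saddle_wide
- rail_tail (a point): point on the underside near the bare end, x -90 mm in the rail's frame; belongs above saddle_narrow once that is against the stop
- spare: plain beech rail, same bar (280 x 28 x 34 mm) with a small tenon at one end and no iron shoe; not part of the job; origin under the middle of the bar, x along it
- mallet: wooden joiner's mallet lying flat, head 60 x 110 x 50 mm; bystander
- glue: white bottle with orange cap, 56 mm across, 150 mm tall; bystander
- tin: bare metal tin, 86 mm across, 100 mm tall; bystander
- clamp: bar clamp lying flat, 300 mm long, with black jaws and wooden grip; bystander
- tray: small plywood tray of dowels, 140 x 100 x 45 mm; bystander
- sander: cork sanding block 110 x 65 x 30 mm; bystander
- offcut: beech offcut 90 x 40 x 34 mm; bystander

How it is judged:
On the way, in this order (a step that is already met when the one before it is completed fails the run):
1. the sliding saddle is wound against its stop (value of joint carriage above 0.0385 m), for 0.2 s.
2. the rail is lifted off the bench by its balance point (height (world z) of rail_balance above 0.06 m and contact force between rail and the fingers above 2 N and contact force between rail and fixture below 0.2 N and x of the grasp point in the frame of rail_balance between -0.02 and 0.02 m), for 0.2 s.
At the end, for the whole second after the job is handed in: Sliding saddle within 1.5 mm of its stop; rail still, held by the fingers alone within 20 mm of its balance point along the bar, level within 0.10 rad, shoe and tail points within 20 mm sideways of their saddles and 25 to 90 mm above the saddle floors, through the last second (value of joint carriage above 0.0385 m and contact force between rail and the fingers above 2 N and contact force between rail and fixture below 0.2 N and angle between rail's own z axis and vertical below 0.1 rad and x of the grasp point in the frame of rail_balance between -0.02 and 0.02 m and horizontal distance between rail_shoe and saddle_wide below 0.02 m and horizontal distance between rail_tail and saddle_narrow below 0.02 m and z of rail_shoe in the frame of saddle_wide between 0.025 and 0.09 m and z of rail_tail in the frame of saddle_narrow between 0.025 and 0.09 m and linear speed of rail below 0.02 m/s); the arm keeps its last pose, push and grip.
It fails at once if a bystander is pushed more than 30 mm out of place or knocked over (distance of any of spare, mallet, glue, tin, clamp, tray, sander, offcut from where it was at the start of the episode above 0.03 m or angle between any of glue, tin's own z axis and vertical above 0.5 rad).
It also fails if it takes over 64 s, if anything falls off the work surface, if the arm or the gripper's body presses on something with over 40 N, if the wrist force passes 120 N, or if a joint passes its speed limit or range.

## Working session

There is one attempt and no reset: what is moved stays moved. The work goes in short steps, each a Python script; the robot and the scene stay as the last script left them, time stands still between calls to the robot, and variables do not carry over. Pictures are saved under pics/ and viewed, and the job is handed in when it is done.

```bash
mkdir -p pics; ls; python3 - <<'E'
from cell import robot, hand, readout, vision
import cv2, numpy as np
np.set_printoptions(precision=4,suppress=True)
for n in ("scene","top","wrist"):
    c=vision.get_calibration(n); print(n,c)
    im=vision.grab_frame(n); cv2.imwrite(f"pics/{n}0.png",im[:,:,::-1])
print(readout.read_state())
E
```

```text
pics
scene {'mtx': array([[526.4442,   0.    , 274.2957],
       [  0.    , 526.4442, 203.5579],
       [  0.    ,   0.    ,   1.    ]]), 'T': array([[ 0.4349, -0.6849,  0.5847,  1.29  ],
       [ 0.9005,  0.3353, -0.277 , -0.3037],
       [-0.0064,  0.6469,  0.7625,  1.0899],
       [ 0.    ,  0.    ,  0.    ,  1.    ]])}
top {'mtx': array([[453.3948,   0.    , 275.0729],
       [  0.    , 453.3948, 207.213 ],
       [  0.    ,   0.    ,   1.    ]]), 'T': array([[-0.0964,  0.9681, -0.2315,  0.2511],
       [-0.9953, -0.0937,  0.0225,  0.0538],
       [ 0.0001,  0.2326,  0.9726,  1.334 ],
       [ 0.    ,  0.    ,  0.    ,  1.    ]])}
wrist {'mtx': array([[331.8177,   0.    , 285.1894],
       [  0.    , 331.8177, 206.6517],
       [  0.    ,   0.    ,   1.    ]]), 'T': array([[ 0.3717, -0.8873, -0.2731,  0.175 ],
       [ 0.9283,  0.3547,  0.1113,  0.6569],
       [-0.0019, -0.295 ,  0.9555,  0.3853],
       [ 0.    ,  0.    ,  0.    ,  1.    ]])}
{'t': 0.15, 'joint_pos': array([-1.2981,  0.4776,  0.0224,  1.5562, -0.0115,  1.1093, -0.0831]), 'qvel': array([-0.0014, -0.0006,  0.0021, -0.0029,  0.0009, -0.0014,  0.0007]), 'joint_efforts': array([  0.0026, -58.3289,   1.5366, -27.2874,  -0.0542,   0.0145,
         0.0001]), 'tcp_pos': array([0.2507, 0.6262, 0.2219]), 'eef_rot': array([ 0.1892,  0.9819, -0.0007, -0.0001]), 'ft_force': array([-0.4704, -0.0263, -0.4217]), 'torque': array([-0.0679, -0.0043, -0.0248]), 'finger_gap': 0.08769546597089224}
```

View pics/scene0.png

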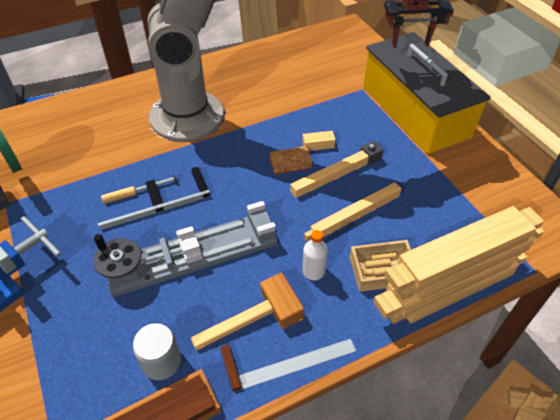

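View pics/top0.png

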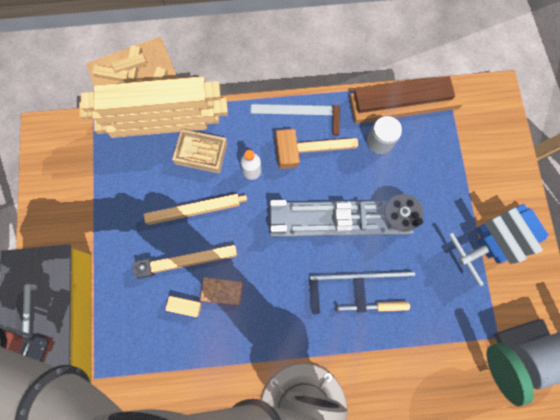

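View pics/wrist0.png

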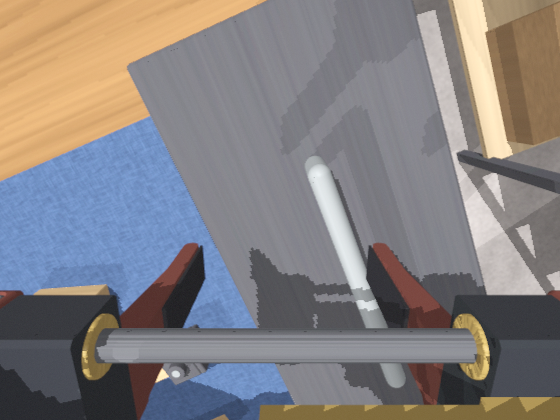

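The scene view shows the cradle with its wheel at about (118,257) and wide saddle at (262,222). The shod rail has its shoe at (372,153), and the spare lies at (355,210). In the top view the wheel is at (404,211), the wide saddle at (278,217) and the shoe at (143,268). I'll zoom in on these to measure them.

```bash
python3 - <<'E'
import cv2
t=cv2.imread("pics/top0.png"); s=cv2.imread("pics/scene0.png")
def z(im,x,y,w,h,k,n): cv2.imwrite("pics/"+n,cv2.resize(im[y:y+h,x:x+w],None,fx=k,fy=k,interpolation=cv2.INTER_CUBIC))
z(t,260,180,180,70,4.4,"tz_fix.png"); z(t,120,230,130,60,6,"tz_rail.png")
z(s,80,190,210,115,3.8,"sz_fix.png"); z(s,280,130,120,80,6,"sz_rail.png")
E
```

```text
(no output)
```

View pics/tz_fix.png

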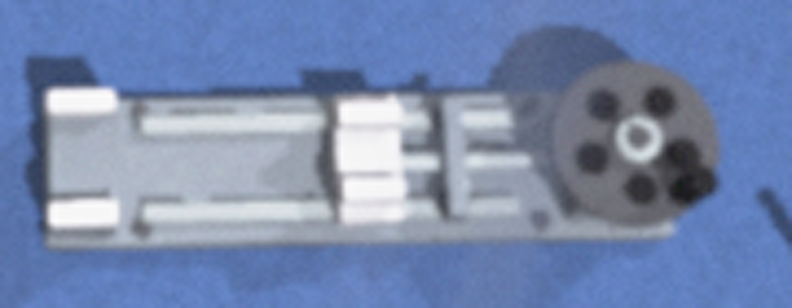

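View pics/tz_rail.png

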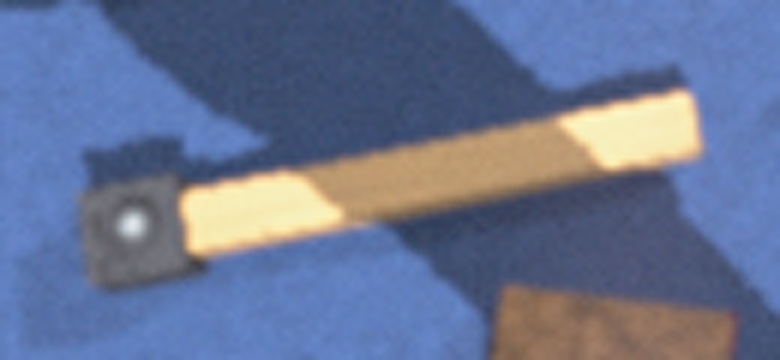

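View pics/sz_fix.png

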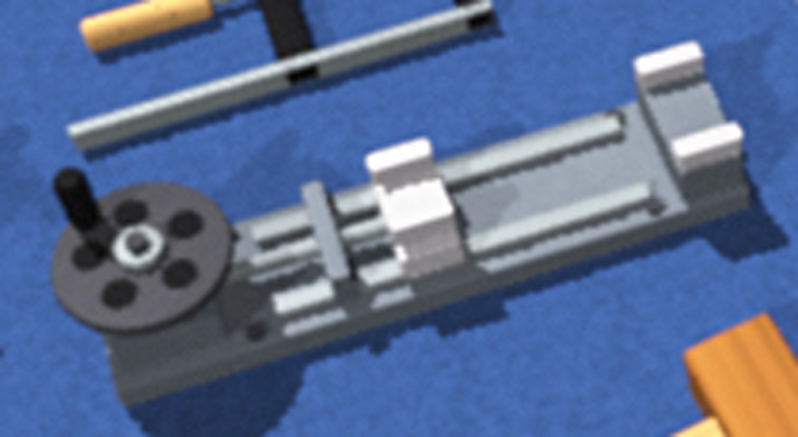

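View pics/sz_rail.png

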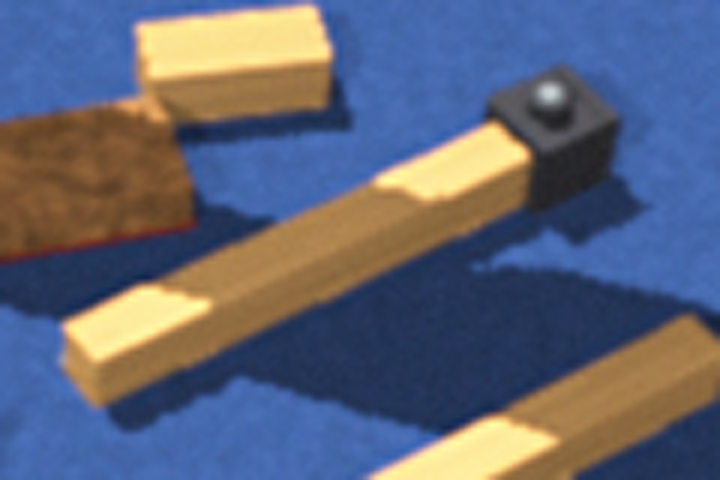

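```bash
cat > h.py <<'E'
import numpy as np, cv2
from scipy.optimize import least_squares
from cell import robot, hand, readout, vision
np.set_printoptions(precision=4,suppress=True)
def proj(P,c):
    P=np.atleast_2d(P); T=np.linalg.inv(c['T']); p=P@T[:3,:3].T+T[:3,3]
    p=p*[1,-1,-1]; q=p@c['mtx'].T; return q[:,:2]/q[:,2:]
def fr(pose,P):
    x,y,a=pose; P=np.asarray(P,float); R=np.array([[np.cos(a),-np.sin(a),0],[np.sin(a),np.cos(a),0],[0,0,1]])
    return P@R.T+[x,y,0]
def orig(p,off,k): return (np.asarray(p,float)+.5)/k-.5+off
def fit(groups,p0):
    def r(v): return np.concatenate([(proj(fr(v,np.array(M)/1000),c)-px).ravel() for c,M,px in groups])
    s=least_squares(r,p0,loss='soft_l1',x_scale=[.1,.1,.1]); return s.x,[ (proj(fr(s.x,np.array(M)/1000),c)-px) for c,M,px in groups]
E
python3 - <<'E'
from h import *
T=vision.get_calibration("top");S=vision.get_calibration("scene")
k,o=4.4,(260,180); ks,os=3.8,(80,190)
fx=[(T,[(-195,0,98),(-195,0,84),(160,0,73),(185,50,22),(-235,50,22)],orig([(638,138),(636,142),(82.5,157.5),(45,235),(673,230)],o,k)),
    (S,[(-195,0,98),(160,0,73)],orig([(138,244),(689,104)],os,ks))]
for n in range(3):
    g=[fx, fx[:1],fx[1:]][n]; v,r=fit(g,[.6,0,1.6]); print("fix",v); 
    if n==0: print(r)
k,o=6,(120,230); ks,os=6,(280,130)
rl=[(T,[(125,0,54),(-140,-14,34),(-140,14,34),(105,-14,34),(153,-23,44),(105,-23,44),(153,23,44)],orig([(132,224),(690,90),(702,157),(180,188),(80,195),(180,175),(95,288)],o,k)),
 (S,[(125,0,54),(-140,-14,34),(-140,14,34),(-140,-14,0),(105,23,44),(153,23,44),(153,-23,44),(105,-23,44)],orig([(552,95),(100,362),(62,325),(98,407),(487,105),(563,65),(620,120),(537,155)],os,ks))]
for n in range(3):
    g=[rl, rl[:1],rl[1:]][n]; v,r=fit(g,[.45,.4,1.5]); print("rail",v); 
    if n==0: print(r)
E
```

```text
fix [ 0.5192 -0.1417  1.4831]
[array([[ 0.3846, -0.9493],
       [-0.5407, -0.7372],
       [-0.2557, -2.3299],
       [-0.1907,  0.5755],
       [ 0.1115,  0.4731]]), array([[-0.8666, -1.0534],
       [-0.0378, -0.6067]])]
fix [ 0.5171 -0.1417  1.4866]
fix [ 0.5218 -0.1414  1.4885]
rail [0.4332 0.2894 1.673 ]
[array([[ 0.3505, -0.2047],
       [-0.2112, -0.0561],
       [-0.4892, -1.761 ],
       [ 0.6401,  0.3428],
       [-0.8171, -1.0048],
       [-0.7247, -0.9974],
       [-1.2707, -0.5178]]), array([[-0.7626, -0.2017],
       [-1.0106, -0.1162],
       [-0.3056, -0.4656],
       [-0.975 ,  0.6632],
       [-0.9171, -1.4618],
       [-0.393 , -0.862 ],
       [ 0.2406, -0.6755],
       [ 0.7668, -0.2367]])]
rail [0.4313 0.2884 1.6705]
rail [0.435  0.2898 1.6713]
```

```bash
cat >> h.py <<'E'
FIX=np.array([0.519,-0.1417,1.485]); RAIL=np.array([0.433,0.2893,1.672])
def q(psi): return [np.cos(psi/2),np.sin(psi/2),0.,0.]
def onz(px,c,z):
    d=np.linalg.inv(c['mtx'])@[px[0],px[1],1]; d=c['T'][:3,:3]@(d*[1,-1,-1]); o=c['T'][:3,3]
    return o+d*(z-o[2])/d[2]
E
python3 - <<'E'
from h import *
T=vision.get_calibration("top");S=vision.get_calibration("scene")
ht=onz(orig((692,181),(260,180),4.4),T,.130); hs=onz(orig((70,180),(80,190),3.8),S,.130)
ax=fr(FIX,[-.195,0,.084]); print("axis",ax,"handle",ht,hs,np.linalg.norm((ht-ax)[:2]),np.linalg.norm((hs-ax)[:2]))
for h in (ht,hs): print(np.arctan2(*(h-ax)[[1,0]]))
print("slider top",onz(orig((372,157),(260,180),4.4),T,.072), "at fx", (onz(orig((372,157),(260,180),4.4),T,.072)[:2]-FIX[:2])@[np.cos(1.485),np.sin(1.485)])
for p,n in (((385,135),'tin'),((250,163),'glue')): print(n,onz(p,T,.1))
st=readout.read_state(); w=vision.get_calibration("wrist"); print(proj(st['tcp_pos'],w))
for base in np.radians(np.arange(-180,180,30)):
    j=robot.solve_ik([ht[0],ht[1],.2],q(base)); j2=robot.solve_ik([ax[0]*2-ht[0],2*ax[1]-ht[1],.095],q(base)); print(np.degrees(base).round(),j is not None,j2 is not None, j)
E
```

```text
axis [ 0.5023 -0.336   0.084 ] handle [ 0.463  -0.3531  0.13  ] [ 0.4675 -0.3586  0.13  ] 0.04282740461870639 0.041487520447958434
-2.72988838001108
-2.566450355132444
slider top [ 0.5089 -0.1691  0.072 ] at fx -0.028167176222999718
tin [ 0.729  -0.3139  0.1   ]
glue [0.6813 0.0842 0.1   ]
[[285.0491 261.5098]]
-180.0 True True [-0.2277  0.5689  1.0965  1.8542 -0.5746  1.0795  2.6631]
-150.0 True True [ 0.0333  0.4059  0.668   1.8406 -0.2957  0.996   2.9191]
-120.0 True True [-0.2982  0.6966  1.2781  1.8572 -0.7321  1.1655 -2.4264]
-90.0 True True [-0.2982  0.6966  1.2781  1.8572 -0.7321  1.1655 -1.9028]
-60.0 True True [-0.2982  0.6966  1.2781  1.8572 -0.7321  1.1655 -1.3792]
-30.0 True True [-0.214   0.5529  1.0683  1.8536 -0.5524  1.0698 -1.0231]
0.0 True True [-0.214   0.5529  1.0683  1.8536 -0.5524  1.0698 -0.4995]
30.0 True True [-0.214   0.5529  1.0683  1.8536 -0.5524  1.0698  0.0241]
60.0 True True [-0.214   0.5529  1.0683  1.8536 -0.5524  1.0698  0.5477]
90.0 True True [-0.214   0.5529  1.0683  1.8536 -0.5524  1.0698  1.0713]
120.0 True True [-0.2264  0.5674  1.0938  1.8541 -0.5725  1.0785  1.6139]
150.0 True True [-0.2153  0.5543  1.0709  1.8536 -0.5544  1.0706  2.1203]
```

```bash
python3 - <<'E'
from h import *
st=readout.read_state(); j=st['joint_pos'].copy(); j[0]=.55; j[6]=.3
robot.movej(list(j)); st=readout.read_state(); print(st['t'],st['tcp_pos'],st['eef_rot'])
psi=np.radians(30)
print(robot.solve_ik([.466,-.357,.20],q(psi)))
robot.move_pose([.466,-.357,.20],q(psi)); st=readout.read_state(); print(st['t'],st['tcp_pos'],st['joint_pos'],st['ft_force'])
c=vision.get_calibration("wrist"); im=vision.grab_frame("wrist"); np.savez("w1.npz",**c); cv2.imwrite("pics/w1.png",im[:,:,::-1])
E
```

```text
3.8917 [ 0.5343 -0.4117  0.2219] [ 0.7969  0.6041 -0.     -0.0007]
[ 0.4105  0.3567  0.1741  1.8055 -0.0726  0.9856 -0.4332]
4.625 [ 0.4668 -0.357   0.2004] [ 0.4102  0.3567  0.1736  1.8043 -0.0725  0.9856 -0.4311] [0.781  0.0403 0.1049]
```

View pics/w1.png

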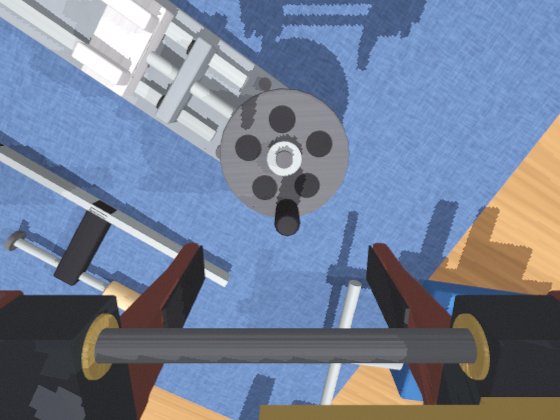

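The wrist view shows the disc centred near (284.5,152.5), the hub nut top at (284,157) and the handle top at (287,222).

```bash
python3 - <<'E'
from h import *
c=dict(np.load("w1.npz"))
a=onz((284.5,152.5),c,.084); n=onz((284.5,157.5),c,.098); h=onz((287,223),c,.130)
print(a,n,h,np.linalg.norm((h-a)[:2]),np.linalg.norm((h-n)[:2]),np.degrees(np.arctan2(*(h-n)[[1,0]])))
e=[onz(p,c,.084) for p in((220,152),(349,152),(284,89),(284,216))]; print(np.linalg.norm(e[0]-e[1]),np.linalg.norm(e[2]-e[3]))
print(proj([.5023,-.336,.084],c))
E
```

```text
[ 0.503 -0.335  0.084] [ 0.5012 -0.3361  0.098 ] [ 0.4639 -0.3599  0.13  ] 0.04634566854936331 0.04426929798441677 -147.430707013849
0.10839532430699728 0.10668533308030742
[[285.045 153.835]]
```

```bash
cat >> h.py <<'E'
AX=np.array([.502,-.3355])
def hp(th,r=.044,z=.095): return [AX[0]+r*np.cos(th),AX[1]+r*np.sin(th),z]
E
python3 - <<'E'
from h import *
import json
th=np.radians(-147.4)
robot.move_l(hp(th),.15); s=readout.read_state(); print(s['t'],s['ft_force'])
hand.grab(12); s=readout.read_state(); print(s['t'],s['finger_gap'],s['ft_force'],s['tcp_pos'])
f0=s['ft_force']
for i in range(5):
    th-=np.radians(18); robot.move_l(hp(th),.1); s=readout.read_state(); f=s['ft_force']-f0
    er=np.array([np.cos(th),np.sin(th)]); et=np.array([np.sin(th),-np.cos(th)])
    print(round(s['t'],2),np.degrees(th).round(),'rad',(f[:2]@er).round(2),'tan',(f[:2]@et).round(2),f[2].round(2),s['finger_gap'].round(4), (np.hypot(*(s['tcp_pos'][:2]-AX))).round(4))
json.dump(th,open("th.json","w"))
vision.grab_frame("wrist"); cv2.imwrite("pics/w2.png",vision.grab_frame("wrist")[:,:,::-1])
E
```

```text
5.525 [-0.3696 -0.29    1.0953]
6.575 0.019516327889670816 [ 0.2402  0.0701 -0.456 ] [ 0.465  -0.3593  0.095 ]Traceback (most recent call last):
  File "<stdin>", line 10, in <module>
AttributeError: 'float' object has no attribute 'round'
```

```bash
cat >> h.py <<'E'
import json
def wind(th,n,step=18,v=.1,flim=15,f0=np.zeros(3)):
    for i in range(n):
        th-=np.radians(step); robot.move_l(hp(th),v); s=readout.read_state(); f=s['ft_force']-f0
        er=np.array([np.cos(th),np.sin(th)]); et=np.array([np.sin(th),-np.cos(th)])
        print("%.2f th %.0f rad %.1f tan %.1f z %.1f gap %.4f r %.4f"%(s['t'],np.degrees(th),f[:2]@er,f[:2]@et,f[2],s['finger_gap'],np.hypot(*(s['tcp_pos'][:2]-AX))))
        json.dump(th,open("th.json","w"))
        if f[:2]@et< -flim or np.linalg.norm(f)>35: print("STOP"); break
    return th
E
python3 - <<'E'
from h import *
s=readout.read_state(); print(s['ft_force'],s['tcp_pos'],hp(np.radians(-165.4)))
wind(np.radians(-165.4),5)
cv2.imwrite("pics/w2.png",vision.grab_frame("wrist")[:,:,::-1])
E
```

```text
[-1.6788  1.0455  0.5086] [ 0.4592 -0.3456  0.095 ] [np.float64(0.45942079649879325), np.float64(-0.346591051762697), 0.095]
7.16 th -183 rad 1.0 tan 1.6 z -0.2 gap 0.0197 r 0.0440
7.45 th -201 rad 0.3 tan 1.2 z -0.5 gap 0.0196 r 0.0440
7.74 th -219 rad -0.0 tan 1.7 z -0.2 gap 0.0201 r 0.0440
8.03 th -237 rad 0.3 tan 2.7 z -1.4 gap 0.0197 r 0.0440
8.32 th -255 rad 1.4 tan 1.4 z -0.7 gap 0.0200 r 0.0440
```

View pics/w2.png

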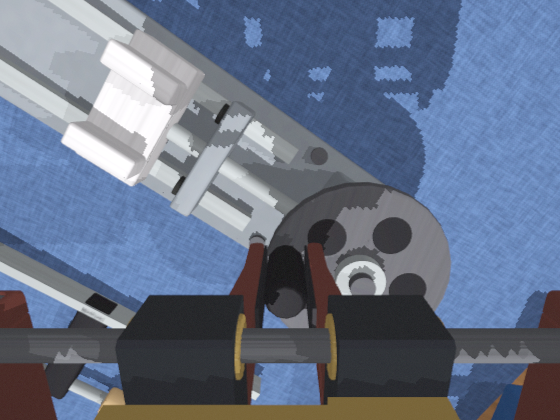

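The winding works: the saddle is moving towards the stop with small forces. I'll wind most of a further turn, then look at the gap that's left.

```bash
sed -i 's/if f\[:2\]@et< -flim/if abs(f[:2]@et)>flim/' h.py; python3 - <<'E'
from h import *
wind(json.load(open("th.json")),15,v=.13,flim=10)
cv2.imwrite("pics/w3.png",vision.grab_frame("wrist")[:,:,::-1])
im=vision.grab_frame("top"); cv2.imwrite("pics/t3.png",cv2.resize(im[180:250,260:440,::-1],None,fx=4.4,fy=4.4,interpolation=cv2.INTER_CUBIC))
E
```

```text
8.63 th -273 rad 1.6 tan 1.3 z -1.0 gap 0.0195 r 0.0440
8.89 th -291 rad 2.4 tan 1.7 z -2.2 gap 0.0195 r 0.0440
9.15 th -309 rad 2.2 tan 1.1 z -1.7 gap 0.0196 r 0.0439
9.41 th -327 rad 2.7 tan 0.6 z -3.0 gap 0.0196 r 0.0439
9.67 th -345 rad 4.1 tan 2.0 z -3.0 gap 0.0195 r 0.0439
9.93 th -363 rad 3.2 tan 2.5 z -3.5 gap 0.0196 r 0.0439
10.18 th -381 rad 3.2 tan 1.9 z -3.7 gap 0.0195 r 0.0439
10.44 th -399 rad 3.0 tan 1.7 z -2.7 gap 0.0198 r 0.0439
10.70 th -417 rad 2.3 tan 1.9 z -1.9 gap 0.0199 r 0.0439
10.96 th -435 rad 1.5 tan 1.1 z -1.1 gap 0.0198 r 0.0440
11.22 th -453 rad 2.7 tan 0.9 z 0.8 gap 0.0195 r 0.0439
11.47 th -471 rad 2.7 tan 1.5 z 2.0 gap 0.0199 r 0.0439
11.73 th -489 rad 2.3 tan 2.4 z 2.7 gap 0.0201 r 0.0439
11.99 th -507 rad 3.6 tan 1.4 z 2.9 gap 0.0197 r 0.0439
12.25 th -525 rad 4.1 tan 1.7 z 6.6 gap 0.0198 r 0.0439
```

View pics/w3.png

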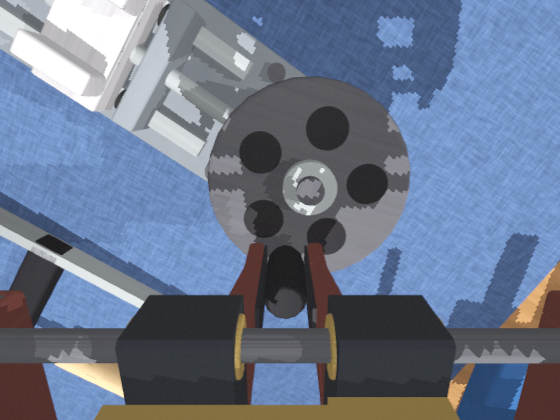

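View pics/t3.png

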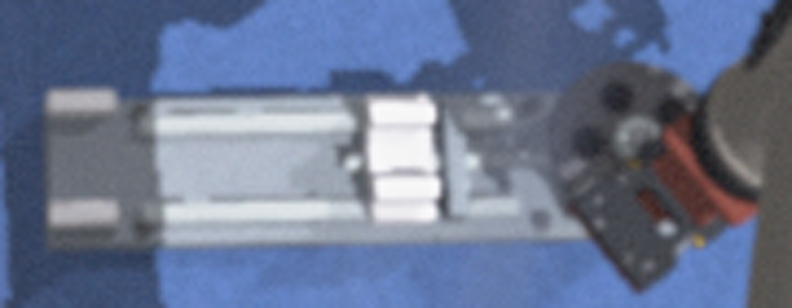

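```bash
python3 - <<'E'
from h import *
th=wind(json.load(open("th.json")),3,v=.13,flim=9)
th=wind(th,24,step=6,v=.08,flim=9)
cv2.imwrite("pics/w4.png",vision.grab_frame("wrist")[:,:,::-1])
E
```

```text
12.61 th -543 rad 4.5 tan 0.2 z 4.9 gap 0.0200 r 0.0439
12.87 th -561 rad 3.4 tan 1.4 z 5.6 gap 0.0195 r 0.0440
13.12 th -579 rad 1.8 tan 0.9 z 3.9 gap 0.0197 r 0.0440
13.38 th -585 rad 2.6 tan 1.3 z 4.4 gap 0.0196 r 0.0440
13.62 th -591 rad 1.3 tan 1.0 z 4.4 gap 0.0197 r 0.0440
13.88 th -597 rad 2.1 tan 0.1 z 4.7 gap 0.0198 r 0.0440
14.12 th -603 rad 1.7 tan 0.9 z 4.4 gap 0.0195 r 0.0440
14.38 th -609 rad 2.2 tan 1.5 z 2.8 gap 0.0198 r 0.0440
14.62 th -615 rad 3.0 tan 0.9 z 4.1 gap 0.0198 r 0.0440
14.88 th -621 rad 2.8 tan 0.2 z 3.0 gap 0.0197 r 0.0440
15.12 th -627 rad 1.1 tan 0.9 z 4.1 gap 0.0197 r 0.0440
15.38 th -633 rad 1.5 tan 0.4 z 3.1 gap 0.0195 r 0.0440
15.62 th -639 rad 4.9 tan -6.9 z 10.3 gap 0.0197 r 0.0447
15.88 th -645 rad 8.1 tan -12.8 z 13.2 gap 0.0198 r 0.0467
STOP
```

View pics/w4.png

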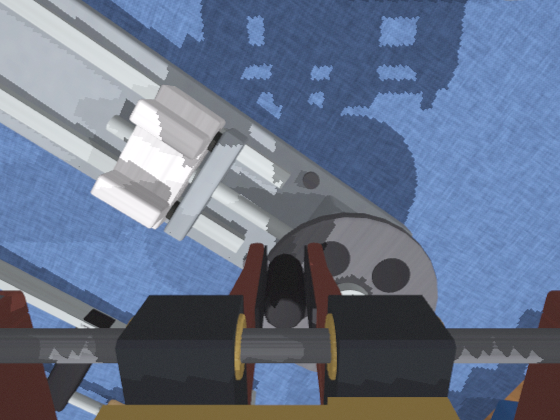

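The tangential load jumped to -13 N at about 498° of turn, against a predicted 486°. The picture shows the saddle touching the stop block at around (205,180). I'll relax the push, slide the fingers up past the hub nut, let go and check.

```bash
python3 - <<'E'
from h import *
robot.pause(.25)
th=np.radians(-639)
robot.move_l(hp(th,z=.095),.08); robot.move_l(hp(th,z=.102),.05)
s=readout.read_state(); print(s['ft_force'])
hand.release(); robot.move_l(hp(th,z=.20),.25)
s=readout.read_state(); print(s['t'],s['ft_force'],s['tcp_pos'])
c=vision.get_calibration("wrist"); im=vision.grab_frame("wrist"); np.savez("w5.npz",**c); cv2.imwrite("pics/w5.png",im[:,:,::-1])
cv2.imwrite("pics/s5.png",vision.grab_frame("scene")[:,:,::-1])
E
```

```text
[ -1.3897   6.5215 -10.2673]
18.3917 [-0.0904 -0.1319 -0.6511] [ 0.509  -0.292   0.2004]
```

View pics/w5.png

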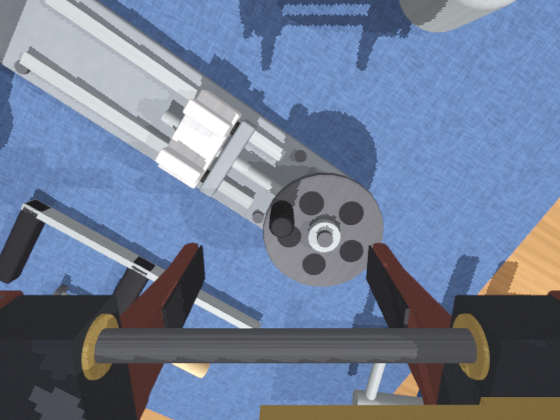

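View pics/s5.png

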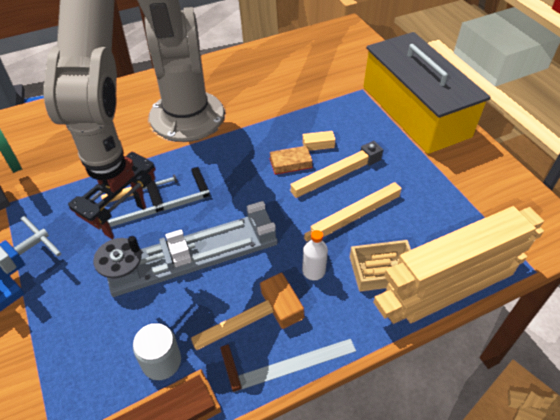

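```bash
python3 - <<'E'
from h import *
c=dict(np.load("w5.npz"))
im=cv2.imread("pics/w5.png"); cv2.imwrite("pics/w5z.png",cv2.resize(im[80:290,150:390],None,fx=3,fy=2.8,interpolation=cv2.INTER_CUBIC))
h=onz((281,226),c,.130);n=onz((325,237.5),c,.098); h2=onz((281,210),c,.13)
print(h,n)
for k in(h,h2): print(np.degrees(np.arctan2(k[1]-n[1],k[0]-n[0]))-720, np.linalg.norm((k-n)[:2]))
E
```

```text
[ 0.5017 -0.2922  0.13  ] [ 0.501 -0.336  0.098]
-630.91500436183 0.04378507361703039
-643.0984129557125 0.051380987730641245
```

View pics/w5z.png

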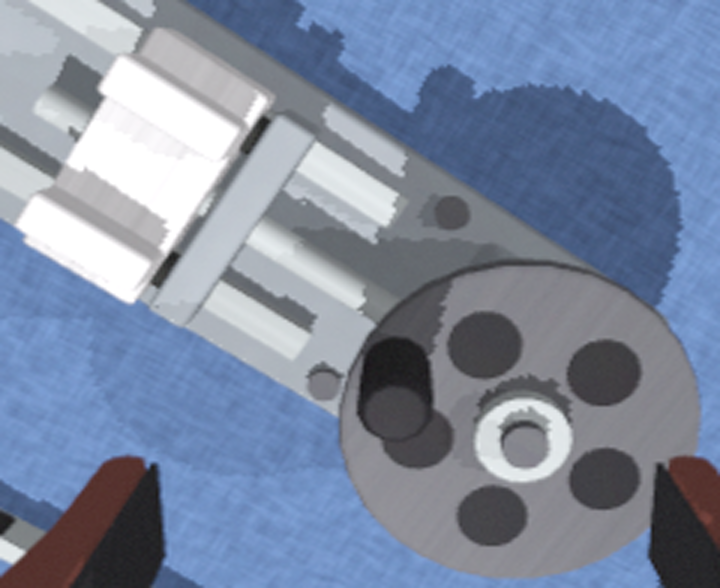

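```bash
python3 - <<'E'
from h import *
s=readout.read_state(); j=s['joint_pos'].copy(); az=np.arctan2(s['tcp_pos'][1],s['tcp_pos'][0]); print(az,j)
j[0]-= .70-az; j[6]=-.66
robot.movej(list(j))
b=fr(RAIL,[.062,0,0]); print(b, robot.solve_ik([b[0],b[1],.17],q(RAIL[2])))
robot.move_pose([b[0],b[1],.17],q(RAIL[2]))
s=readout.read_state(); print(s['t'],s['tcp_pos'],s['joint_pos'])
c=vision.get_calibration("wrist"); im=vision.grab_frame("wrist"); np.savez("w6.npz",**c); cv2.imwrite("pics/w6.png",im[:,:,::-1])
E
```

```text
-0.521009610647048 [ 0.289   0.3567  0.1595  1.8072 -0.0666  0.9852 -0.5716]
[0.4267 0.351  0.    ] [-0.9246  0.3357  0.1521  1.9127 -0.0639  0.8978 -0.6398]
21.1833 [0.4265 0.349  0.1693] [-0.9232  0.3355  0.1528  1.9151 -0.0638  0.8979 -0.6399]
```

View pics/w6.png

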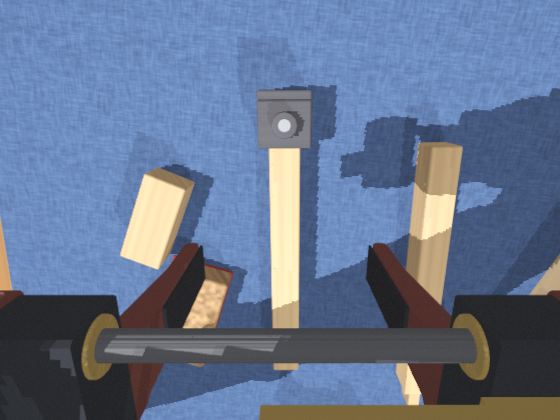

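The boss top is at (284.5,126), the shoe's front top edge is at row 148 over columns 258–311, and the bar spans columns 270–299. The sander's near corner is at (233,272).

```bash
python3 - <<'E'
from h import *
c=dict(np.load("w6.npz"))
boss=onz((284.5,126),c,.054); f1=onz((258,148),c,.044); f2=onz((311,148),c,.044)
b1=onz((284.5,160),c,.034); b2=onz((286,300),c,.034)
a=np.arctan2(*(boss-b2)[[1,0]]); print("yaw",a,np.arctan2(*(b1-b2)[[1,0]]))
u=np.array([np.cos(a),np.sin(a)]); v=np.array([-u[1],u[0]])
print("shoe width",np.linalg.norm(f1-f2)); 
B1=boss[:2]-u*.063; B2=((f1+f2)/2)[:2]-u*.043
B0=fr(RAIL,[.062,0,0])[:2]; print("balance boss",B1,"face",B2,"prior",B0)
for n,p,z in (("sander",(233,272),.03),("sander2",(180,255),.03),("offc",(160,269),.034),("offc r",(194,183),.034),("spare",(412,280),.034)):
    w=onz(p,c,z)[:2]-B1; print(n,"along",w@u,"lat",w@v)
E
```

```text
yaw 1.6774912319034927 1.6797318928832383
shoe width 0.04576944149484706
balance boss [0.4257 0.3503] face [0.4255 0.3511] prior [0.4267 0.351 ]
sander along -0.08271028479730412 lat 0.05370422182071329
sander2 along -0.06336413743529462 lat 0.10571769516396534
offc along -0.07667900992620459 lat 0.12590455232585265
offc r along 0.011213545161717232 lat 0.08397748944432898
spare along -0.09088052963931631 lat -0.12759308129870797
```

```bash
python3 - <<'E'
from h import *
p=[.4256,.3507]; Q=q(1.678)
robot.move_l(p+[.05],.15,Q); robot.move_l(p+[.005],.08,Q)
s=readout.read_state(); print(s['t'],s['tcp_pos'],s['ft_force'])
hand.grab(35); s=readout.read_state(); print(s['t'],s['finger_gap'],s['ft_force'])
robot.move_l(p+[.02],.05); robot.move_l(p+[.13],.15); robot.pause(.3)
s=readout.read_state(); print(s['t'],s['tcp_pos'],s['finger_gap'],s['ft_force'],s['torque'])
cv2.imwrite("pics/w7.png",vision.grab_frame("wrist")[:,:,::-1]); cv2.imwrite("pics/s7.png",vision.grab_frame("scene")[:,:,::-1])
E
```

```text
22.8917 [0.4256 0.3506 0.0048] [ 0.2397  0.3158 -0.0793]
23.8417 0.027344972861553726 [ 0.2789 -0.0834  0.422 ]
25.475 [0.4253 0.3504 0.1293] 0.027538133045903204 [ 0.0821 -0.0341 -3.6953] [-0.0939  0.0224 -0.0015]
```

View pics/w7.png

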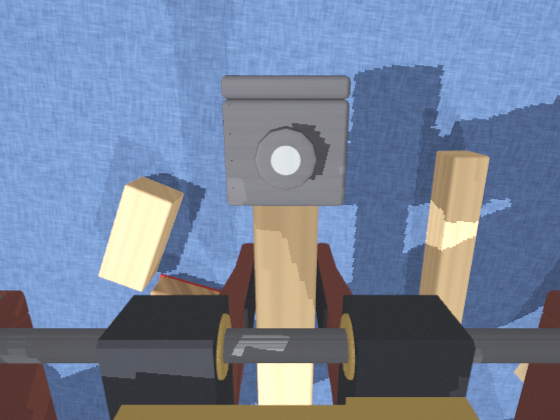

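View pics/s7.png

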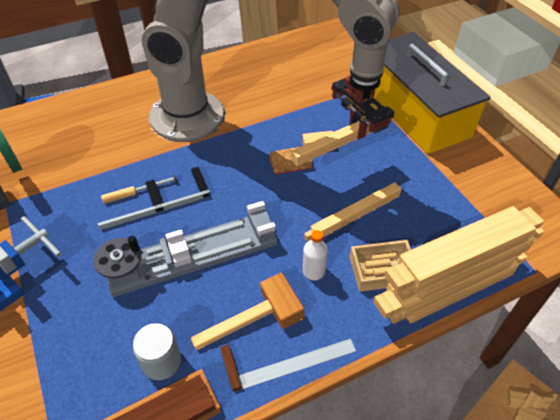

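```bash
python3 - <<'E'
from h import *
g=fr(FIX,[.097,0,0])[:2]; print(g); Q=q(1.485)
robot.move_l([.4256,.3507,.175],.15)
robot.move_l([g[0],g[1],.175],.15,Q)
s=readout.read_state(); print(s['t'],s['tcp_pos'],s['eef_rot'],s['finger_gap'],s['ft_force'],s['joint_pos'])
c=vision.get_calibration("wrist"); im=vision.grab_frame("wrist"); np.savez("w8.npz",**c); cv2.imwrite("pics/w8.png",im[:,:,::-1]); cv2.imwrite("pics/s8.png",vision.grab_frame("scene")[:,:,::-1]);cv2.imwrite("pics/t8.png",vision.grab_frame("top")[:,:,::-1])
E
```

```text
[ 0.5273 -0.0451]
28.9 [ 0.5272 -0.0445  0.175 ] [ 0.7365  0.6764  0.     -0.0001] 0.02769818319625789 [-0.1389  0.6003 -3.2277] [-0.343   0.3028  0.3751  1.9726 -0.1411  0.8912  0.0206]
```

View pics/w8.png

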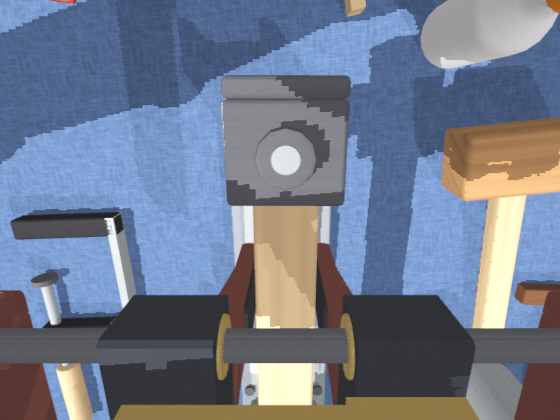

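View pics/s8.png

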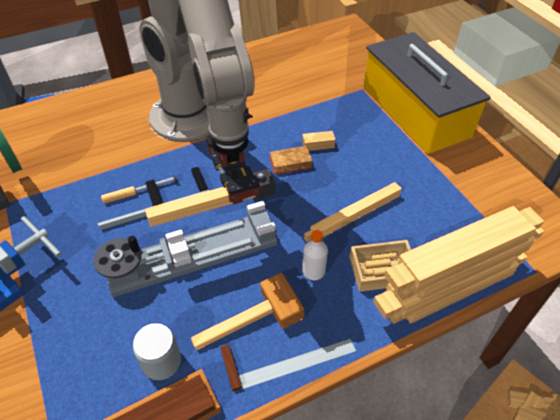

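View pics/t8.png

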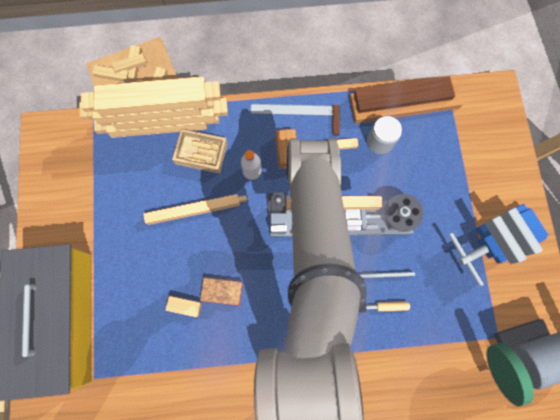

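The bar is centred on the bed: the bolts at (250,390) and (318,390) have their middle at 284, and the bar's middle is at 285. I'll lower to the holding height and check in the other cameras.

```bash
python3 - <<'E'
from h import *
g=fr(FIX,[.097,0,0])[:2]; Q=q(1.485)
robot.move_l([g[0],g[1],.112],.08,Q); robot.pause(.5)
s=readout.read_state(); print(s['t'],s['tcp_pos'],s['finger_gap'],s['ft_force'],s['torque'],np.abs(s['qvel']).max())
cs=vision.get_calibration("scene");ct=vision.get_calibration("top")
P=np.array([[125,0,54],[-140,14,34],[-140,-14,34],[-140,-14,0],[153,-23,44]])/1000-[.062,0,.024]
a=1.485; W=P@np.array([[np.cos(a),np.sin(a),0],[-np.sin(a),np.cos(a),0],[0,0,1]])+s['tcp_pos']+[0,0,.019]
for n,c,o,w,h,k in (("scene",cs,(90,150),200,140,4),("top",ct,(255,175),190,70,4.2)):
    im=vision.grab_frame(n)[:,:,::-1]
    im=cv2.resize(im[o[1]:o[1]+h,o[0]:o[0]+w],None,fx=k,fy=k,interpolation=cv2.INTER_CUBIC)
    for p in proj(W,c):
        x=(p+.5-o)*k-.5; cv2.circle(im,tuple(int(v) for v in x),3,(0,0,255),1)
    for p in proj(fr(FIX,[[.16,0,.055],[-.055,0,.055]]),c):
        x=(p+.5-o)*k-.5; cv2.circle(im,tuple(int(v) for v in x),4,(0,255,0),2)
    cv2.imwrite(f"pics/{n}9.png",im)
E
```

```text
30.4833 [ 0.5274 -0.045   0.1121] 0.027876179823926196 [-0.5393  0.0009 -3.7393] [-0.0243  0.0642  0.0331] 0.001809805419148511
```

View pics/scene9.png

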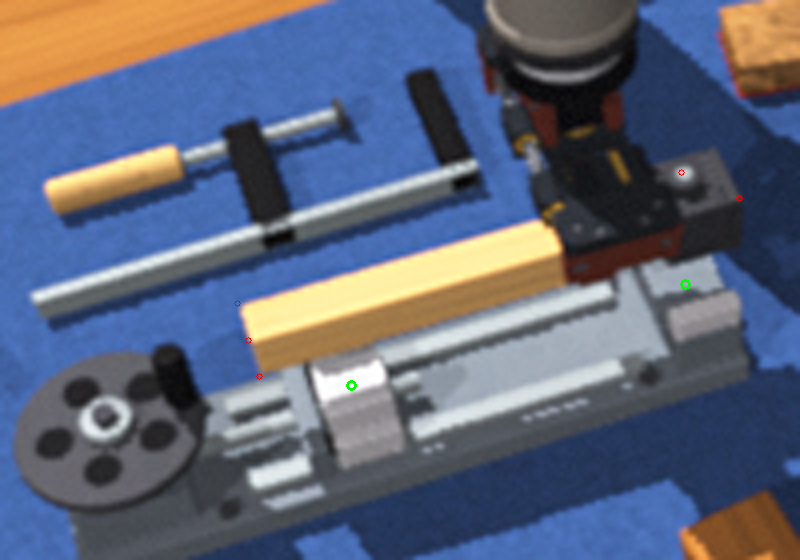

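View pics/top9.png

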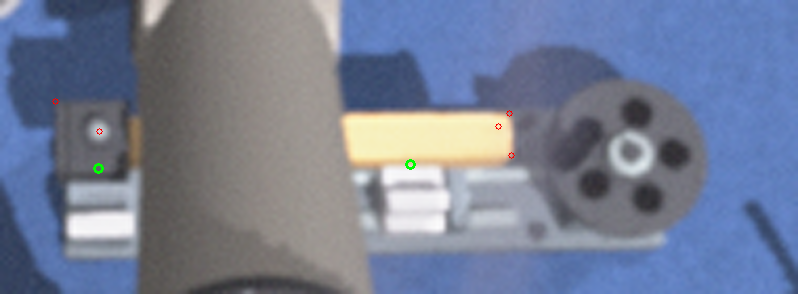

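The predicted rail points match both cameras to about 1 px. Tail and shoe sit over their saddles, the rail is level and the grip is steady, so I'm handing in.

```bash
python3 - <<'E'
from h import *
robot.finish_job(); s=readout.read_state(); print(s['t'],s['tcp_pos'],s['finger_gap'],s['ft_force'])
E
```

```text
the job is handed in; nothing more can be done
the job is handed in; nothing more can be done
```

I wound the sliding saddle home, picked up the shod rail at its balance point and handed the job in holding it over the cradle. The hand-in gave no verdict.

**Winding:** The handwheel turned clockwise about 490° until the load at the handle jumped from about 1 N to 13 N. The pictures show the saddle touching the stop. After letting go, the handle was still at the angle where the load rose.

**Holding:** The gripper closed at 35 N within a few millimetres of the balance point, and the wrist reads 3.7 N, which fits the rail's weight. The rail's underside should be about 52 mm above the saddle floors. The job was handed in at about 30.5 s.

**Last checks:**
- **Rail position:** The rail's predicted outline matched the scene and top pictures to about 1 px (3 mm). The wrist picture showed the bar centred on the bed to within a few millimetres.
- **Steadiness:** The arm was still and the grip steady.
- **Bystanders:** They looked unmoved in the pictures, but I did not measure them.
- **Disagreement:** The first fit of the cradle's position was off by 2.3 px (about 6 mm) at the wide saddle in the top camera. I put this down to the bright cheek faces. The other views did not show it, and 6 mm is well inside the 20 mm tolerance.

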